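# Refit the brake lever of a picking cart on its splined shaft

## Robot

A 6-joint arm with a two-finger parallel gripper is mounted at the origin on the work surface. World frame = base frame: x ahead of the robot, y to its left, z up, the work surface at z = 0. Lengths are in m, angles in rad, forces in N, time in s.
With the tool pointing down it reaches from about 0.375 to 0.9 m from the base axis. Payload 3.1 kg.
Tool frame: the origin (TCP) lies at the very end of the fingers, on their centre line; the grasp point (between the pads) lies 19 mm behind it; x points along the fingers, y is the direction in which the jaws open and shut, and the axes are right-handed (so a half turn about x gives the same grasp; the last joint's range is limited). The gripper opens to 87 mm and grips with 3 to 60 N. Pads are 19 mm wide; open, the fingers measure 117 mm over their backs; the gripper's body (75 mm by 190 mm) begins 51 mm behind the grasp point.
Start: joints at [-1.488, 0.527, 1.433, -0, 1.181, -0.178], TCP at [0.162, -0.604, 0.197] pointing down, gripper open.
Joint ranges: [-3.08, 3.08], [-0.75, 2.2], [0.22, 2.44], [-1.43, 4.57], [0, 2.65], [-2.85, 2.85]. Speed limits (rad/s): [2.79, 2.79, 3.14, 3.14, 3.14, 3.14].

## Interface

Orientations are given as a unit quaternion [x, y, z, w].
In Python, from workcell import bot gives the robot as it stands. The module is installed in compiled form; this text tells all that it offers. Calls block until the motion is done:
- bot.move_pose(position, orientation): joint-space move of the TCP to a pose.
- bot.move_straight(position, rot=None, speed=0.15): straight line of the TCP; rot=None keeps the orientation; speed is the mean speed in m/s.
- bot.goto_joints(angles): joint-space move.
- bot.set_gripper(opening): finger opening in m; the grip force is fixed at half the most; returns when the fingers have stopped.
- bot.wait(seconds).
- bot.inverse_kinematics(position, orientation): joint angles nearest the present ones, or None.
- bot.read_camera(name): name is "side" or "top"; returns the picture (384x512x3 uint8, red, green, blue); there is no depth.
- bot.camera_params(name): a dict with "mtx" (3x3 intrinsics, pixels), "view" (4x4, takes a point from world to camera coordinates). Camera axes: x right, y up, looking along -z (the intrinsics and any distortion apply to the point x, -y, -z); pixel columns grow to the right and rows downward; lengths in m; the calibration is good to about 2 mm. A picture is of the moment at which its call begins. camera_params takes no time and is no camera call.
A pose or a line that the arm cannot do raises bot.IKError and nothing moves.
- bot.finish_job(): hands the job in, once; it reports no verdict.
Trained networks look in the newest picture that a camera, given by its name, has taken for a name from the list of things; names that differ only in an ending like _2 or _b are one class to them, and where a whole thing is asked for, a point or a joint stands for the part that bears it (a point fixed in the world has none). Each returns a list of dicts, best first, with "score" (0 to 1); they miss things now and then, are a little off and sometimes report something else, mostly with a low value. They report only what shows in the picture. A call takes as long as a camera call. They do not tell look-alikes from the thing itself.
- bot.trace(camera, thing): "pixels" (384x512 bool, what is visible of it) and "centre" ([column, row] in pixels, amid what is visible of it).
Readings, each from a call of its own:
- bot.current_clock(): time.
- bot.current_joint_positions(): joint angles.
- bot.current_joint_velocities(): joint speeds.
- bot.current_effort(): joint torques, N m.
- bot.current_eef_pos(): TCP position.
- bot.current_ee_rot(): TCP orientation.
- bot.current_force(): force on the tool from outside, world axes, zero at the start.
- bot.current_ft_torque(): the same for the moment, N m.
- bot.current_gripper_width(): finger opening in m.
Only numpy, scipy, OpenCV 4.12 (cv2) and the standard library are available. Lean on these libraries where they do the work, as an engineer would, in place of code of your own. Each camera call takes 0.05 s, during which the arm holds its last target. There are 200 camera calls.

## Task

Refit the red-knobbed brake lever on the upright splined shaft of the picking cart's brake unit: with its arm over the part of the housing between the green and the red mark, turn it by feel until the splines engage and slide it fully home, gently and without ever forcing it. Then swing it round until it points at the red mark, where the brake meets its stop, and let go. Leave the small carton and the hand scanner where they are.

Things in the scene. Friction and masses are not known exactly. Their poses are not given: they have to be found in the camera images.
- lever: Loose brake lever, 0.32 kg, lying flat, right way up. Dark steel hub 40 x 40 x 28 mm tall; aluminium bar 20 wide, 10 thick, flush with the hub's underside, runs along x to a red knob (24 across, top 38 high, 112 from hub centre). Origin: centre of hub's underside, on the bore's axis; z up. The hub's free flats (+y, -y) suit a grip from above.
- bore (a point): Centre of the hub's top face, 28 mm above the lever's origin: mouth of the through bore. The bore is round, 18 mm across, with four slots at 90 degrees (along the lever's x and y), 7.5 mm wide, ends 13.25 mm from the axis. So it fits the shaft in four ways, 90 degrees apart.
- unit: Brake unit, fixed: grey housing, top at 48 mm, x -60 to 90, y -65 to 65 mm, on a plate 190 x 150 mm. Origin: on the bench, on the upright shaft's axis; z up. Angles are about z from its x, anticlockwise seen from above: green mark -0.72 rad, red mark 1.15 rad. The splines stand at an unknown angle: one points between -0.7 and +0.7 rad; the lever's x must be fitted to that one.
- seat (a point): Shaft axis at the top of the boss (radius 18 mm, 60 mm above the bench), where the lever's origin must end, hub flat on the boss. The shaft holds its place by friction (0.12 N m), turns with the lever, and stops anticlockwise where the spline named above points at 1.1 rad; play leaves the lever at 1.04 to 1.16 rad. Contact over 120 N (0.5 N m at the stop) spoils it.
- spline_ends (a point): Shaft axis at the square upper ends of the four splines, 82 mm above the bench. Splines: 6 mm wide, 25 mm across tips, core 16 mm, down to the boss at 60 mm. The hub rests on these ends until its slots match within about 0.06 rad, then can go down 22 mm. Over 40 N between lever and unit before it is home mars the splines.
- shaft_top (a point): Tip of the shaft's smooth round brass nose, on the axis, 97 mm above the bench. The nose is 16 mm across from 82 to 92 mm and tapers to 9 mm at the tip: it enters the bore first and centres it.
- lever_tip (a point): Point on the lever's bar, 110 mm from the hub's axis along the lever's x, 5 mm above its underside.
- lock (a point): Where lever_tip stands with the lever home and the brake locked: 110 mm from the shaft's axis in the direction of the red mark, 65 mm above the bench.
- carton: Small closed carton 95 x 75 x 55 mm, a bystander; origin under its centre.
- scanner: White hand scanner lying flat, about 140 x 60 x 34 mm, a bystander; origin under its middle.
Mind the look-alikes: they are no part of the job. Of the things that look like the unit, the largest one is meant. Of the things that look like the lever, the middle-sized one is meant.

How it is judged:
On the way, in this order (a step that is already met when the one before it is completed fails the run):
1. the lever's hub is threaded fully home on the splined shaft (z of lever in the frame of unit between 0.057 and 0.063 m and horizontal distance between lever and seat below 0.0025 m and angle between lever's own z axis and vertical below 0.06 rad), for 0.2 s.
2. the lever, still home, has been swung to the red mark (all of step 1 and horizontal distance between lever_tip and lock below 0.016 m), for 0.2 s.
At the end, for the whole second after the job is handed in: The lever sits on the shaft with its underside on the boss (within 3 mm in height and 2.5 mm of the axis, level within 0.06 rad), its bar at the red mark (lever_tip within 16 mm of the lock point seen from above), at rest and let go (all of step 2 and linear speed of lever below 0.01 m/s and angular speed of lever below 0.1 rad/s); the robot touches nothing.
It fails at once if more than 40 N between the lever and the brake unit while the hub is not yet home (contact force between lever and unit above 40 N and z of lever in the frame of unit above 0.064 m).
It fails at once if more than 120 N between the lever and the brake unit at any time (contact force between lever and unit above 120 N).
It fails at once if the small carton is pushed more than 25 mm (distance of carton from where it was at the start of the episode above 0.025 m).
It fails at once if the hand scanner is pushed more than 25 mm (distance of scanner from where it was at the start of the episode above 0.025 m).
It also fails if it takes over 61 s, if anything falls off the work surface, if the arm or the gripper's body presses on something with over 40 N, if the wrist force passes 120 N, or if a joint passes its speed limit or range.

## Working session

There is one attempt and no reset: what is moved stays moved. The work goes in short steps, each a Python script; the robot and the scene stay as the last script left them, time stands still between calls to the robot, and variables do not carry over. Pictures are saved under pics/ and viewed, about 8 in all and at most 12, crops included, and the job is handed in when it is done.

```bash
mkdir -p pics; ls; python3 - <<'E'
from workcell import bot
import cv2,numpy as np
np.set_printoptions(precision=4,suppress=True)
for c in("top","side"):
    im=bot.read_camera(c); cv2.imwrite(f"pics/{c}0.png",cv2.resize(im[...,::-1],(800,600)))
    p=bot.camera_params(c); print(c,p)
    for t in("lever","unit","carton","scanner"):
        for d in bot.trace(c,t):
            print(t,round(d["score"],2),np.round(d["centre"],1),d["pixels"].sum())
print(bot.current_clock(),bot.current_ee_rot())
E
```

```text
pics
top {'mtx': array([[487.3007,   0.    , 261.9325],
       [  0.    , 487.3007, 183.2889],
       [  0.    ,   0.    ,   1.    ]]), 'view': array([[-0.0046, -0.9998,  0.0206, -0.0147],
       [ 0.9974, -0.0031,  0.0721, -0.4347],
       [-0.072 ,  0.0209,  0.9972, -1.5342],
       [ 0.    ,  0.    ,  0.    ,  1.    ]])}
lever 0.86 [341.8 150.4] 380
lever 0.59 [423.9 174.2] 751
lever 0.51 [303.  177.1] 196
unit 0.72 [200.3 146.1] 2734
unit 0.71 [144.6 258.9] 1469
unit 0.66 [ 96.4 132.6] 1443
carton 0.62 [251.5 109.9] 803
scanner 0.88 [257.8 163.6] 518
side {'mtx': array([[459.0717,   0.    , 256.2994],
       [  0.    , 459.0717, 191.5   ],
       [  0.    ,   0.    ,   1.    ]]), 'view': array([[-0.9732, -0.2298, -0.0044,  0.4315],
       [ 0.1464, -0.6347,  0.7587, -0.1273],
       [-0.1772,  0.7378,  0.6514, -1.7451],
       [ 0.    ,  0.    ,  0.    ,  1.    ]])}
lever 0.86 [283.2 132.3] 330
lever 0.7 [248.8 157.4] 215
lever 0.47 [259.8 183.5] 138
unit 0.92 [304.1 288.8] 1185
unit 0.79 [219.3 233.4] 1759
carton 0.84 [199.9 196. ] 561
scanner 0.88 [242.9 203.1] 411
scanner 0.21 [246.8 158.3] 179
0.5 [ 0.7011  0.0923 -0.7011  0.0923]
```

View pics/top0.png

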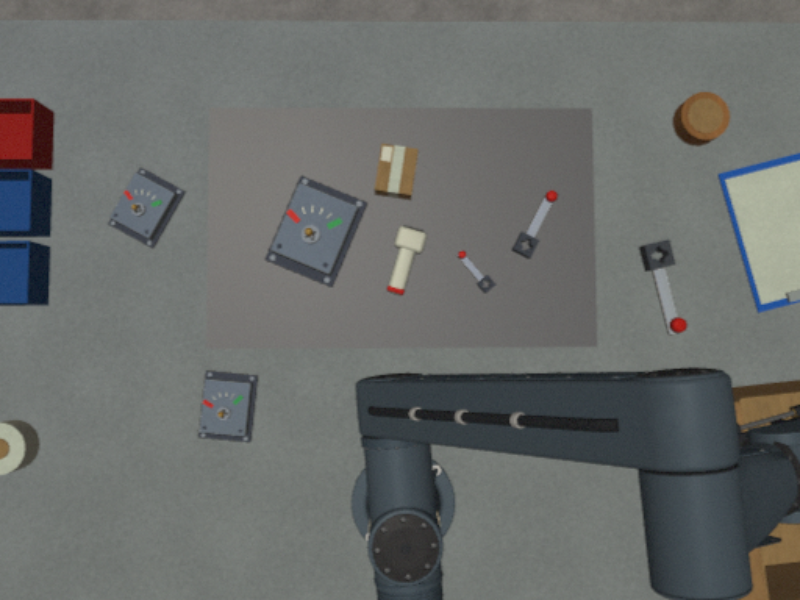

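View pics/side0.png

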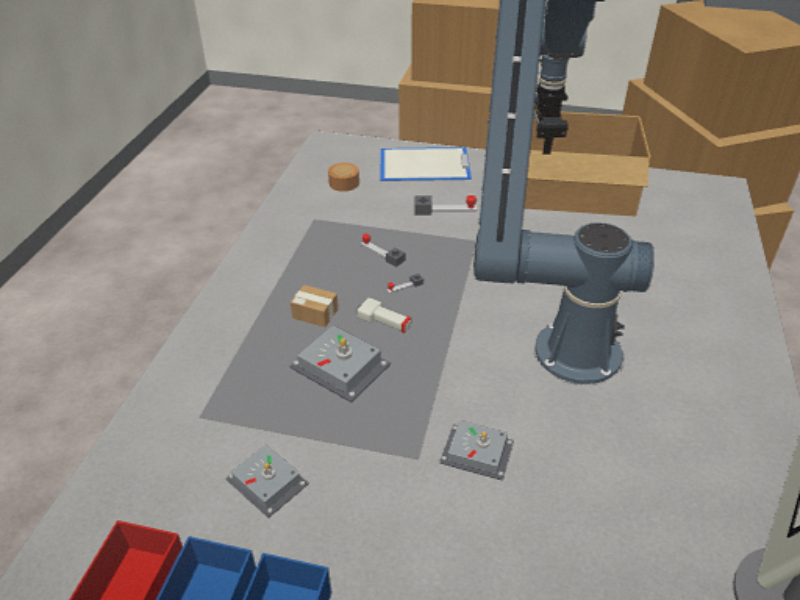

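Candidates in the top view (512 px scale). Levers: (342,150) with ~53 px hub to knob at 800 px scale, (424,174) ~73 px, (303,177) ~38 px. 112 mm should be ~55 px, so the lever is (342,150), the middle one. Units: (200,146) is the largest; (145,259) and (96,133) are the small ones. I'll confirm with an enlarged crop.

```bash
cat > h.py <<'E'
from workcell import bot
import cv2,numpy as np
from scipy.spatial.transform import Rotation as R
np.set_printoptions(precision=4,suppress=True)
def proj(c,P):
    p=bot.camera_params(c);P=np.atleast_2d(P)
    q=P@p["view"][:3,:3].T+p["view"][:3,3]; q=q*[1,-1,-1]
    q=q@p["mtx"].T; return q[:,:2]/q[:,2:]
def back(c,uv,z):
    p=bot.camera_params(c);V=p["view"];uv=np.atleast_2d(uv)
    d=np.c_[uv,np.ones(len(uv))]@np.linalg.inv(p["mtx"]).T*[1,-1,-1]
    d=d@V[:3,:3]; o=-V[:3,:3].T@V[:3,3]
    return o+d*((z-o[2])/d[:,2])[:,None]
def place(x,y,a,pts):
    pts=np.array(pts,float);c,s=np.cos(a),np.sin(a)
    return np.c_[x+c*pts[:,0]-s*pts[:,1],y+s*pts[:,0]+c*pts[:,1],pts[:,2]]
def box(x0,x1,y0,y1,z0,z1): return [(x,y,z) for x in(x0,x1) for y in(y0,y1) for z in(z0,z1)]
def down(a):  # tool x down, jaw axis (tool y) horizontal at yaw a
    x=np.array([0,0,-1.]);y=np.array([np.cos(a),np.sin(a),0]);return R.from_matrix(np.c_[x,y,np.cross(x,y)]).as_quat()
E
python3 - <<'E'
from h import *
ims={}
for c,roi in(("top",(160,105,90,90)),("side",(180,200,80,60))):
    ims[c]=im=bot.read_camera(c)
top,side=ims["top"],ims["side"]
up=lambda im,x,y,w,h,k:cv2.resize(im[y:y+h,x:x+w],None,fx=k,fy=k,interpolation=cv2.INTER_CUBIC)
A=up(top,165,110,75,75,5);B=up(top,320,115,75,75,5)
C=up(side,180,200,75,60,5);D=up(side,215,140,75,60,5)
cv2.imwrite("pics/crop1.png",np.vstack([np.hstack([A,B]),])[...,::-1])
for c,im in ims.items():
    hsv=cv2.cvtColor(im,cv2.COLOR_RGB2HSV)
    red=((hsv[...,0]<8)|(hsv[...,0]>172))&(hsv[...,1]>150)&(hsv[...,2]>90)
    gr=(abs(hsv[...,0].astype(int)-65)<18)&(hsv[...,1]>110)&(hsv[...,2]>70)
    for n,m in(("red",red),("green",gr)):
        k,l,s,ce=cv2.connectedComponentsWithStats(m.astype(np.uint8))
        for i in range(1,k):
            if 5<s[i,4]<400: print(c,n,s[i,4],ce[i])
E
```

```text
top red 12 [ 81.6667 124.1667]
top red 38 [352.7632 124.9737]
top red 26 [187.2692 137.7308]
top red 15 [295.4 162.4]
top red 28 [252.6429 185.3214]
top red 67 [433.9403 207.6866]
top red 12 [132.4167 257.75  ]
top green 14 [ 99.6429 129.7857]
top green 28 [213.7143 142.6071]
top green 15 [152.  255.2]
side red 33 [301.0606 128.1818]
side red 20 [233.8 152.1]
side red 11 [249.8182 182.5455]
side red 23 [258.6957 206.913 ]
side red 17 [206.7647 231.5294]
side red 12 [301.8333 290.1667]
side red 13 [160.2308 307.3846]
side red 6 [ 75.8333 354.1667]
side red 6 [112.6667 352.8333]
side red 21 [ 66.7619 359.619 ]
side red 6 [ 71.8333 361.    ]
side red 6 [108.5    361.1667]
side green 6 [217.1667 215.6667]
side green 10 [302.1 275.3]
side green 9 [171.5556 293.7778]
```

View pics/crop1.png

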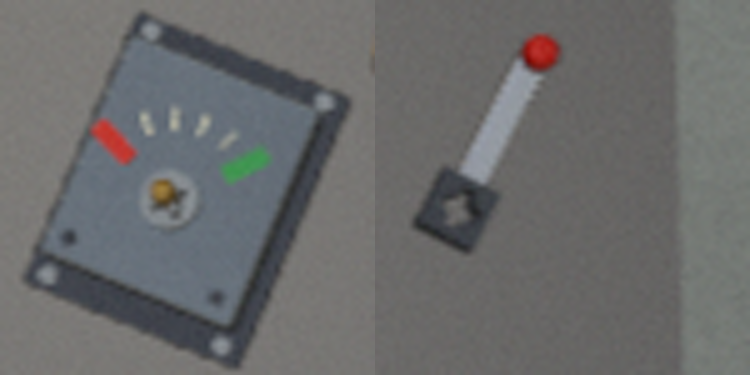

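The crop confirms both picks: in the left panel the large unit (brass nose at ~(197,149) px, red mark left, green mark right), in the right panel the mid-size lever (hub ~(335,152), knob ~(353,125) px). Next I fit their poses with the silhouettes.

```bash
cat >> h.py <<'E'
from scipy.optimize import minimize
th=np.linspace(0,2*np.pi,24,endpoint=False)
def cyl(x,r,z0,z1): return [(x+r*np.cos(t),r*np.sin(t),z) for t in th for z in(z0,z1)]
UNIT=lambda t:[box(-.08,.11,-.075,.075,0,t),box(-.06,.09,-.065,.065,0,.048)]
LEV=[box(-.02,.02,-.02,.02,0,.028),box(0,.112,-.01,.01,0,.01),cyl(.112,.012,0,.03),cyl(.112,.008,.03,.038)]
def render(c,parts,x,y,a,z=0,k=8):
    m=np.zeros((384*k,512*k),np.uint8)
    for p in parts:
        uv=proj(c,place(x,y,a,np.array(p)+[0,0,z]))
        cv2.fillConvexPoly(m,cv2.convexHull(np.round((uv+.5)*k-.5).astype(np.int32)),255)
    return cv2.resize(m,(512,384),interpolation=cv2.INTER_AREA)/255.
def fit(c,parts,mask,p0,z=0):
    f=lambda p:abs(render(c,parts,*p,z)-mask).sum()
    S=np.array([p0]+[np.array(p0)+d for d in np.diag([.012,.012,.12])])
    r=minimize(f,p0,method="Nelder-Mead",options=dict(initial_simplex=S,xatol=1e-4,fatol=.05))
    return r.x,r.fun/mask.sum()
E
cat > m.py <<'E'
from h import *
near=lambda L,uv:min(L,key=lambda d:np.hypot(*(np.array(d["centre"])-uv)))["pixels"]
for c in("top","side"): bot.read_camera(c)
u0=back("top",[[197,149]],.09)[0][:2]; 
r=back("top",[[187.3,137.7]],.048)[0][:2];g=back("top",[[213.7,142.6]],.048)[0][:2]
print("shaft guess",u0,"yaw from red",np.arctan2(*(r-u0)[::-1])-1.15,"green",np.arctan2(*(g-u0)[::-1])+.72)
ya=np.arctan2(*(r-u0)[::-1])-1.15
for c,uv in(("top",(200,146)),("side",(219,233))):
    m=near(bot.trace(c,"unit"),uv)
    for t in(.008,.014): print(c,"unit",t,*fit(c,UNIT(t),m,[*u0,ya]))
h0=back("top",[[335,152]],.02)[0][:2];k=back("top",[[352.8,125]],.035)[0][:2]
la=np.arctan2(*(k-h0)[::-1]);print("lever guess",h0,k,la,np.hypot(*(k-h0)))
for c,uv in(("top",(342,150)),("side",(249,157))):
    m=near(bot.trace(c,"lever"),uv); print(c,"lever",*fit(c,LEV,m,[*h0,la]))
E
python3 m.py
```

```text
shaft guess [0.5342 0.1818] yaw from red -0.44928923371993845 green -0.34600852654630154
top unit 0.008 [ 0.5365  0.182  -0.3954] 0.02971203905726815
top unit 0.014 [ 0.5364  0.1816 -0.3956] 0.037952661784508145
side unit 0.008 [ 0.5361  0.1819 -0.3932] 0.05569129338762847
side unit 0.014 [ 0.5365  0.1824 -0.4059] 0.06151775428030433
lever guess [ 0.5339 -0.2504] [ 0.6182 -0.306 ] -0.5823798487286111 0.1010159472046624
top lever [ 0.5197 -0.2534 -0.4809] 0.1721384972721871
side lever [ 0.5196 -0.2534 -0.4928] 0.19407679738562092
```

```bash
cat > c.py <<'E'
from h import *
L=np.array([.5197,-.2534]);LA=-.487;U=np.array([.5364,.182]);UA=-.395
E
python3 - <<'E'
from c import *
q0=np.array(bot.current_joint_positions());print(q0)
for s in(1,-1):
    for n,p,z,a in(("lev",L,.1,LA),("levlow",L,.004,LA),("u-.75",U,.14,UA-.75),("u0",U,.1,UA),("u1.15",U,.064,UA+1.15)):
        print(s,n,bot.inverse_kinematics([*p,z],down(a+s*np.pi/2)))
E
```

```text
[-1.4875  0.5275  1.4327 -0.      1.1814 -0.1785]
1 lev [-0.6468  0.5936  1.64   -0.      0.908  -1.7306]
1 levlow [-0.6468  0.7456  1.6867 -0.      0.7093 -1.7306]
1 u-.75 [ 0.1299  0.523   1.6386 -0.      0.98   -0.2959]
1 u0 [ 0.1299  0.5809  1.6701 -0.      0.8906 -1.0459]
1 u1.15 [ 0.1299  0.6368  1.6926 -0.      0.8122 -2.1959]
-1 lev [-0.6468  0.5936  1.64   -0.      0.908   1.4109]
-1 levlow [-0.6468  0.7456  1.6867 -0.      0.7093  1.4109]
-1 u-.75 [ 0.1299  0.523   1.6386 -0.      0.98    2.8457]
-1 u0 [ 0.1299  0.5809  1.6701 -0.      0.8906  2.0957]
-1 u1.15 [ 0.1299  0.6368  1.6926 -0.      0.8122  0.9457]
```

```bash
python3 - <<'E'
from c import *
r=down(LA+np.pi/2)
bot.set_gripper(.07)
bot.move_pose([*L,.10],r)
bot.move_straight([*L,.02],speed=.12)
bot.move_straight([*L,.0035],speed=.04)
print("pre",bot.current_eef_pos(),bot.current_force(),bot.current_clock())
bot.set_gripper(.03)
print("w",bot.current_gripper_width())
f0=bot.current_force()
bot.move_straight([*L,.14],speed=.1)
print("w",bot.current_gripper_width(),bot.current_force(),bot.current_ft_torque(),bot.current_clock(),bot.current_eef_pos())
im=bot.read_camera("side");cv2.imwrite("pics/grip.png",cv2.resize(im[100:220,180:330],None,fx=5,fy=5,interpolation=cv2.INTER_CUBIC)[...,::-1])
L2=bot.trace("side","lever")
for d in L2:print(d["score"],d["centre"],d["pixels"].sum())
d=min(L2,key=lambda d:abs(d["centre"]-proj("side",[*L,.15])[0]).sum())
print(fit("side",LEV,d["pixels"],[*L,LA],.1365), bot.current_clock())
E
```

```text
pre [ 0.5196 -0.2533  0.0032] [-0.4411 -0.0864  0.1867] 4.7583
w 0.02986719384263967
w 0.03002189536615211 [-0.7957 -0.0582  0.2412] [ 0.0377 -0.1268  0.0306] 7.2083 [ 0.5192 -0.2531  0.1393]
0.73 [246.7, 160.4] 180
0.68 [274.0, 133.7] 237
(array([ 0.4471, -2.7563, -2.3678]), np.float64(1.0)) 7.3083
```

View pics/grip.png

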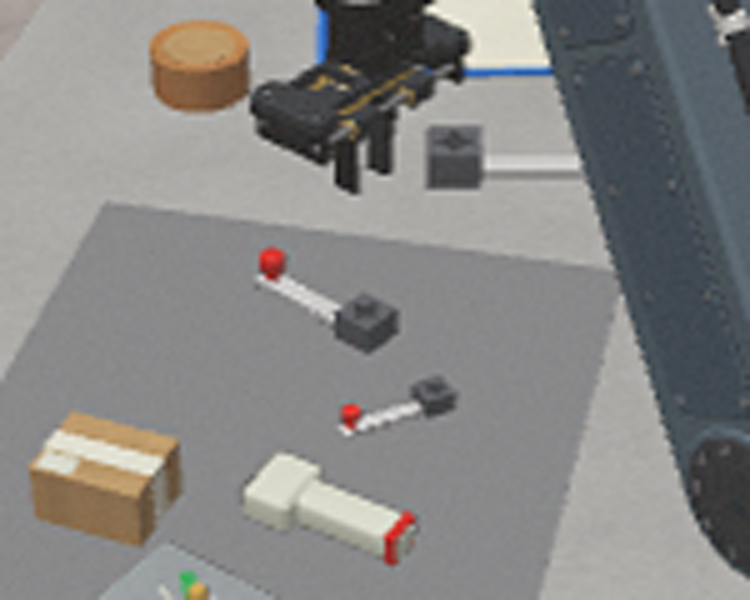

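The gripper closed on air. The side crop shows the hub at ~(253,164) px, still on the bench and unmoved, so my lever fit was off. I'll re-measure from the hub and knob pixels.

```bash
python3 - <<'E'
from c import *
print("proj of L hub centre top z.028 side/top",proj("side",[*L,.028]),proj("top",[*L,.028]))
print("tcp proj side",proj("side",[.5192,-.2531,.1393]))
print("side hub",back("side",[[253.2,161.5]],.028),"knob",back("side",[[234.2,152.3]],.03))
print("top hub",back("top",[[336,157]],.028),"knob",back("top",[[352.9,125]],.03))
near=lambda L,uv:min(L,key=lambda d:np.hypot(*(np.array(d["centre"])-uv)))["pixels"]
bot.read_camera("side");m=near(bot.trace("side","lever"),(247,160))
ys,xs=np.nonzero(m);print(xs.min(),xs.max(),ys.min(),ys.max())
for p0 in([.52,-.255,-.5],[.505,-.25,-.48],[.51,-.26,-.55]): print(fit("side",LEV,m,p0))
a=render("side",LEV,.5197,-.2534,-.487)
v=np.stack([m*255,a*255,m*0],-1).astype(np.uint8)
im=bot.read_camera("side");b=np.hstack([im,v])
cv2.imwrite("pics/ov.png",np.hstack([cv2.resize(q[140:185,220:270],None,fx=8,fy=8,interpolation=cv2.INTER_NEAREST) for q in(im,v)])[...,::-1])
E
```

```text
proj of L hub centre top z.028 side/top [[252.6053 161.5464]] [[336.4335 156.0808]]
tcp proj side [[252.4479 140.4264]]
side hub [[ 0.5172 -0.2543  0.028 ]] knob [[ 0.6156 -0.2992  0.03  ]]
top hub [[ 0.5168 -0.252   0.028 ]] knob [[ 0.6192 -0.3073  0.03  ]]
232 259 150 169
(array([ 0.519 , -0.2551, -0.4813]), np.float64(0.12045625942684766))
(array([ 0.5187, -0.2552, -0.4771]), np.float64(0.11832579185520362))
(array([ 0.5189, -0.2542, -0.4824]), np.float64(0.12283182503770741))
```

View pics/ov.png

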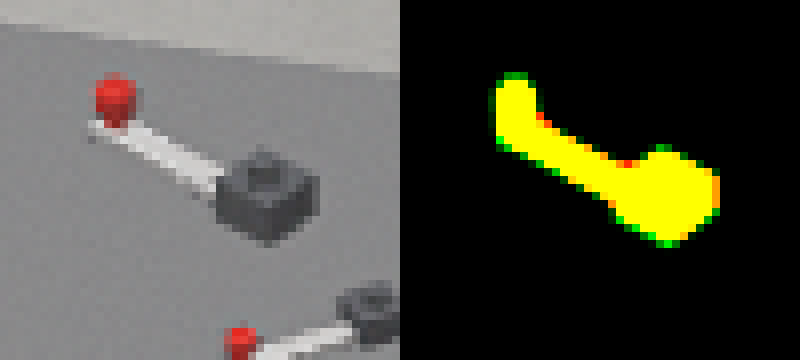

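```bash
sed -i 's/^L=.*;LA=-.487/L=np.array([.519,-.2545]);LA=-.481/' c.py; python3 - <<'E'
from c import *
print(bot.current_ee_rot(),down(LA+np.pi/2),bot.current_gripper_width())
s=proj("side",[.162,-.604,.197]);print("start tcp",s)
bot.set_gripper(.07)
bot.move_straight([*L,.08],rot=down(LA+np.pi/2),speed=.1)
a=bot.read_camera("side")
bot.move_straight([*L,.0035],speed=.06)
b=bot.read_camera("side");print(bot.current_eef_pos(),bot.current_gripper_width(),bot.current_clock())
bot.set_gripper(.036);print(bot.current_gripper_width(),bot.current_force())
c=bot.read_camera("side")
for im,z in((a,.08),(b,.0035),(c,.0035)):
    u=proj("side",[*L,z])[0].round().astype(int);im[u[1],u[0]]=[0,255,0]
cv2.imwrite("pics/g2.png",np.hstack([cv2.resize(q[110:180,210:262],None,fx=5,fy=5,interpolation=cv2.INTER_NEAREST) for q in(a,b,c)])[...,::-1])
E
```

```text
[ 0.1706  0.6865 -0.1704  0.686 ] [ 0.1684  0.6868 -0.1684  0.6868] 0.029977619682799394
start tcp [[346.7005  97.2584]]
[ 0.5193 -0.2547  0.0039] 0.06983503458098539 10.6667
0.036201198548833795 [ 0.131  -0.3306  0.1409]
```

View pics/g2.png

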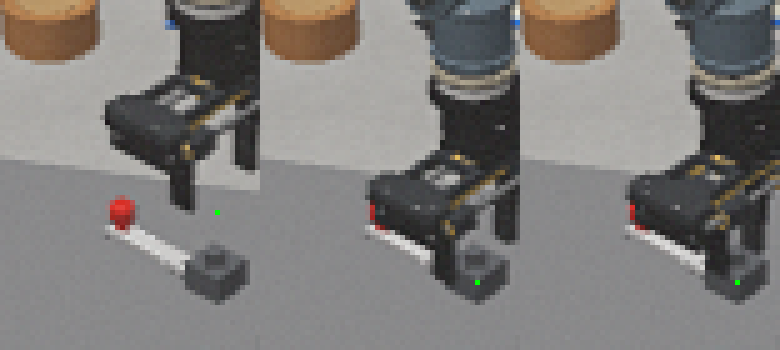

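The side view shows the finger-end midpoint about 5 px above its projected TCP, and the fingers closed to 36 mm without meeting the 40 mm hub. That suggests the fingertips are really 20 mm or more above the reported TCP. I'll feel for the bench gently with the gripper open around the hub.

```bash
python3 - <<'E'
from c import *
bot.set_gripper(.07)
f0=bot.current_force();z=.0035
while z>-.04:
    z-=.002
    bot.move_straight([*L,z],speed=.03)
    f=bot.current_force()-f0
    if z<-.012 and abs(f[2])>.5: print(z,f,bot.current_eef_pos())
    if abs(f).max()>4: break
print(z,f,bot.current_eef_pos(),bot.current_clock())
bot.move_straight([*L,z+.004],speed=.03)
im=bot.read_camera("side");cv2.imwrite("pics/g3.png",cv2.resize(im[110:180,200:270],None,fx=7,fy=7,interpolation=cv2.INTER_NEAREST)[...,::-1])
print(bot.current_force()-f0)
E
```

```text
-0.0145 [-0.9852 -0.2775  0.8157] [ 0.5189 -0.2544 -0.0147]
-0.020500000000000004 [-0.5586  0.8426  0.7676] [ 0.5189 -0.2544 -0.0206]
-0.024500000000000008 [-0.5391 -0.1077  0.9103] [ 0.5189 -0.2545 -0.0246]
-0.02650000000000001 [-2.5883  1.3821 12.3033] [ 0.5191 -0.2545 -0.0248]
-0.02650000000000001 [-2.5883  1.3821 12.3033] [ 0.5191 -0.2545 -0.0248] 16.1833
[-1.9879  0.7999  0.0264]
```

View pics/g3.png

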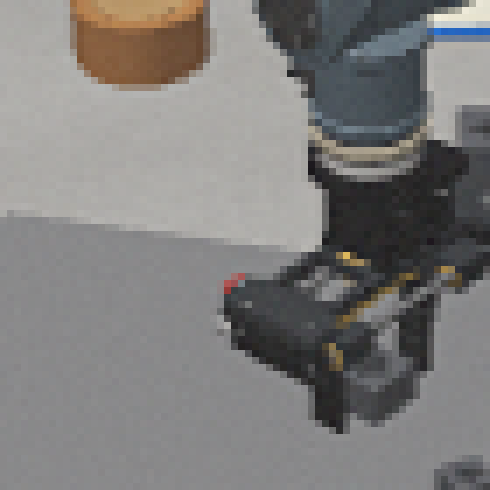

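The fingers straddle the hub (~(253,165) px) and touch the bench at reported z = -0.025. So real fingertip height = reported + 0.025. I'll grip here.

```bash
echo 'DZ=.0248' >> c.py; python3 - <<'E'
from c import *
bot.move_straight([*L,.003-DZ],speed=.03)
bot.set_gripper(.03);print("w",bot.current_gripper_width(),bot.current_eef_pos(),bot.current_force())
bot.move_straight([*L,.135-DZ],speed=.12);bot.wait(.2)
print("w",bot.current_gripper_width(),bot.current_force(),bot.current_ft_torque(),bot.current_clock())
im=bot.read_camera("side");p=bot.current_eef_pos();print(p)
T=bot.trace("side","lever")
for d in T:print(round(d["score"],2),d["centre"],d["pixels"].sum())
d=min(T,key=lambda d:np.hypot(*(d["centre"]-proj("side",[.55,-.27,.135])[0])))
m=d["pixels"]
a=render("side",LEV,*p[:2],LA,.132);print("diff",(m&(a<.5)).sum(),((a>.5)&~m).sum())
o=im.copy();cs,_=cv2.findContours((a>.5).astype(np.uint8),0,1);cv2.drawContours(o,cs,-1,(0,255,0),1)
cv2.imwrite("pics/g4.png",np.hstack([cv2.resize(q[90:180,210:275],None,fx=6,fy=6,interpolation=cv2.INTER_NEAREST) for q in(im,o)])[...,::-1])
E
```

```text
w 0.039929199296182744 [ 0.519  -0.2543 -0.0218] [ 0.7885  0.9337 -0.4183]
w 0.03987215772865187 [-0.8448  0.0154 -3.694 ] [ 0.0712 -0.1346  0.0487] 18.85
[ 0.5187 -0.2543  0.1096]
0.65 [263.7, 182.6] 114
0.6 [276.6, 132.1] 221
0.55 [257.0, 139.0] 63
diff 0 177
```

View pics/g4.png

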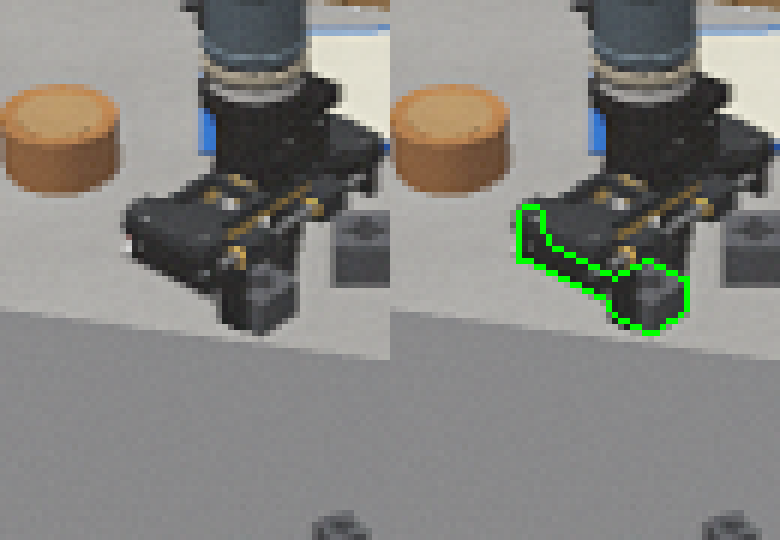

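The lever is held: width 39.9 mm, +3.3 N, level, and the hub outline matches at ~(253,139) px. Now go to the shaft, descend onto the nose under force watch, and search by feel.

```bash
cat >> c.py <<'E'
GZ=.0218  # lever underside = reported z + GZ
import json
def q(psi): return down(UA+psi+np.pi/2)
def go(xy,lz,psi,speed=.03): bot.move_straight([*xy,lz-GZ],rot=q(psi),speed=speed)
def lz(): return bot.current_eef_pos()[2]+GZ
E
python3 - <<'E'
from c import *
xy=U.copy();psi=-.68
bot.move_pose([*xy,.125-GZ],q(psi));bot.wait(.3)
f0=np.array(bot.current_force());m0=np.array(bot.current_ft_torque());print("at",bot.current_eef_pos(),f0,bot.current_clock())
z=.102;go(xy,z,psi,.06)
while z>.0775:
    z-=.002 if z>.086 else .0008
    go(xy,z,psi);f=bot.current_force()-f0
    print(round(z,4),round(lz(),4),f.round(1),xy.round(4))
    if f[2]>7: break
    h=np.hypot(*f[:2])
    if h>2.5: xy=xy+f[:2]*.00012
print(bot.current_clock())
json.dump(dict(xy=list(xy),z=z,psi=psi,f0=list(f0),m0=list(m0)),open("s.json","w"))
E
```

```text
at [0.5367 0.1813 0.1032] [-0.5975 -0.3405 -3.2329] 20.8583
0.1 0.1001 [0.4 1.4 0.2] [0.5364 0.182 ]
0.098 0.098 [0.9 0.6 0.9] [0.5364 0.182 ]
0.096 0.0959 [0.7 0.5 0.2] [0.5364 0.182 ]
0.094 0.0938 [-0.2  0.4  0.5] [0.5364 0.182 ]
0.092 0.0918 [-0.5 -0.6 -0.1] [0.5364 0.182 ]
0.09 0.0898 [0.2 0.3 0.5] [0.5364 0.182 ]
0.088 0.0878 [1.2 0.6 0.3] [0.5364 0.182 ]
0.086 0.0859 [1.1 0.1 0.9] [0.5364 0.182 ]
0.0852 0.0852 [0.6 0.3 0.7] [0.5364 0.182 ]
0.0844 0.0844 [-0.2  0.7  0. ] [0.5364 0.182 ]
0.0836 0.0836 [ 1.2 -0.7  1.1] [0.5364 0.182 ]
0.0828 0.0827 [ 1.2 -0.4  0.6] [0.5364 0.182 ]
0.082 0.082 [0.8 0.4 0.5] [0.5364 0.182 ]
0.0812 0.0811 [0.7 1.2 0.2] [0.5364 0.182 ]
0.0804 0.0804 [0.5 0.4 0.1] [0.5364 0.182 ]
0.0796 0.0796 [ 0.8 -0.4 -0. ] [0.5364 0.182 ]
0.0788 0.0788 [0.7 0.  0.2] [0.5364 0.182 ]
0.078 0.078 [ 1.7 -0.3 -1.3] [0.5364 0.182 ]
0.0772 0.0771 [ 0.9 -0.   0.6] [0.5364 0.182 ]
26.1417
```

```bash
python3 - <<'E'
from c import *
s=json.load(open("s.json"));xy=np.array(s["xy"]);z=s["z"];psi=s["psi"];f0=np.array(s["f0"]);m0=np.array(s["m0"])
while z>.057:
    z-=.001
    go(xy,z,psi);f=bot.current_force()-f0
    if abs(f).max()>1.8: print(round(z,4),round(lz(),4),f.round(1),xy.round(4),(bot.current_ft_torque()-m0).round(2))
    if f[2]>6: break
    if np.hypot(*f[:2])>2.5: xy=xy+f[:2]*.00012
print(z,lz(),f,bot.current_clock(),bot.current_gripper_width())
s.update(xy=list(xy),z=z);json.dump(s,open("s.json","w"))
im=bot.read_camera("side");cv2.imwrite("pics/u1.png",cv2.resize(im[160:260,170:270],None,fx=6,fy=6,interpolation=cv2.INTER_CUBIC)[...,::-1])
E
```

```text
0.0762 0.0761 [ 2.3 -0.6  0.2] [0.5364 0.182 ] [-0.1  -0.1  -0.01]
0.0752 0.0751 [2.6 0.1 0.4] [0.5364 0.182 ] [-0.11 -0.17  0.01]
0.0592 0.06 [-0.8 -0.5  7.9] [0.5367 0.182 ] [-0.08  0.3   0.01]
0.059200000000000016 0.059962739907144146 [-0.8121 -0.5015  7.912 ] 30.6417 0.03977917915452979
```

View pics/u1.png

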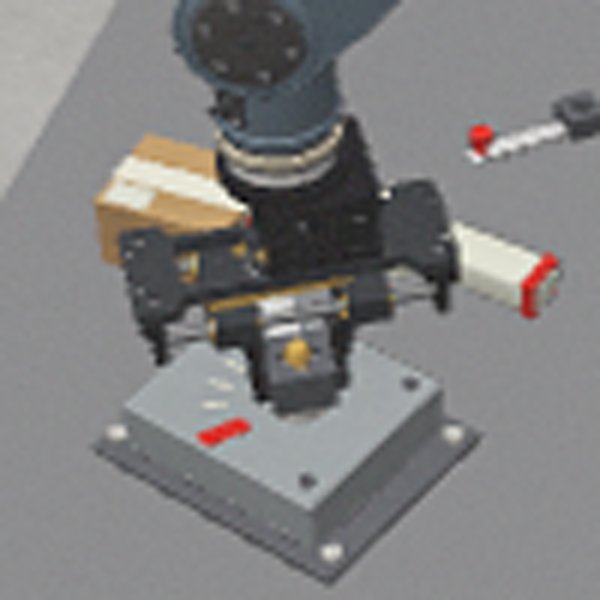

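Contact came exactly at lever height 0.060 with almost no force on the way down: the first angle (-0.68) happened to match. The picture shows the brass nose out of the hub at ~(219,219) px and the hub on the boss. Now swing it to the red mark under torque watch.

```bash
python3 - <<'E'
from c import *
s=json.load(open("s.json"));xy=np.array(s["xy"]);psi=s["psi"];f0=np.array(s["f0"]);m0=np.array(s["m0"])
z=.0596;go(xy,z,psi)
t=bot.current_clock()
while psi<1.099:
    psi=min(psi+(.1 if psi<.85 else .03),1.10)
    go(xy,z,psi);f=bot.current_force()-f0;m=bot.current_ft_torque()-m0
    print(round(psi,3),round(lz(),4),f.round(1),m.round(2),round(bot.current_clock()-t,2))
    if abs(m[2])>.28 or abs(f).max()>20: break
    if np.hypot(*f[:2])>3: xy=xy+f[:2]*.0001
p=R.from_quat(bot.current_ee_rot()).as_matrix()[:,1];print("actual psi",np.arctan2(p[1],p[0])-np.pi/2-UA)
s.update(xy=list(xy),z=z,psi=psi);json.dump(s,open("s.json","w"));print(bot.current_clock())
E
```

```text
-0.58 0.0599 [-1.4 -1.2  8.5] [-0.29  0.33  0.  ] 0.25
-0.48 0.0599 [-1.2 -0.5  8.3] [-0.23  0.32  0.06] 0.5
-0.38 0.06 [-1.6 -0.8  8.5] [-0.21  0.24  0.06] 0.75
-0.28 0.06 [-0.3 -1.   8.7] [-0.18  0.28  0.1 ] 1.0
-0.18 0.06 [-1.5 -0.9  8.9] [-0.17  0.2   0.05] 1.25
-0.08 0.06 [-0.6 -0.6  8.3] [-0.11  0.23  0.07] 1.5
0.02 0.06 [ 0.  -0.7  9.1] [-0.06  0.18  0.1 ] 1.75
0.12 0.0599 [-2.1  0.7  8.2] [0.04 0.21 0.06] 2.0
0.22 0.06 [-0.6  0.4  8.3] [-0.    0.17  0.09] 2.25
0.32 0.0599 [-0.8 -0.   7.8] [0.1  0.22 0.08] 2.5
0.42 0.06 [-0.9  0.9  8.9] [0.1 0.2 0.1] 2.75
0.52 0.06 [-0.7  1.6  8.5] [0.2  0.14 0.06] 3.0
0.62 0.06 [0.3 1.1 8.7] [0.26 0.27 0.09] 3.25
0.72 0.06 [-0.6  1.7  8.2] [0.28 0.28 0.07] 3.5
0.82 0.0599 [-1.1  2.6  7.9] [0.38 0.28 0.07] 3.75
0.92 0.06 [0.4 1.5 8. ] [0.39 0.27 0.06] 4.0
0.95 0.06 [-0.8  3.3  8.5] [ 0.4   0.3  -0.01] 4.25
0.98 0.06 [-0.   1.1  8.7] [0.25 0.26 0.  ] 4.5
1.01 0.06 [-0.5  2.5  8. ] [ 0.26  0.23 -0.01] 4.75
1.04 0.06 [-0.4  1.6  9.1] [ 0.27  0.25 -0.  ] 5.0
1.07 0.06 [-0.5  2.2  8.2] [0.26 0.31 0.05] 5.25
1.1 0.0599 [-0.   1.4  8.5] [ 0.32  0.3  -0.  ] 5.5
actual psi 1.0978530768861559
36.4417
```

```bash
python3 - <<'E'
from c import *
s=json.load(open("s.json"));xy=np.array(s["xy"]);psi=s["psi"];f0=np.array(s["f0"]);m0=np.array(s["m0"])
z=.0598
while psi<1.139:
    psi+=.01;go(xy,z,psi);bot.wait(.1);f=bot.current_force()-f0;m=bot.current_ft_torque()-m0
    print(round(psi,3),f.round(1),m.round(2))
    if abs(m[2])>.18: break
bot.set_gripper(.07);print("w",bot.current_gripper_width(),bot.current_force())
p=bot.current_eef_pos();bot.move_straight([*p[:2],.2],speed=.12)
bot.goto_joints([-.6,.3,1.4,0,1.3,0]);bot.wait(.2)
print(bot.current_clock(),bot.current_force())
ims=[]
for c,uv,(x,y) in(("top",(195,140),(160,105)),("side",(215,220),(175,190))):
    im=bot.read_camera(c);ims.append(cv2.resize(im[y:y+75,x:x+75],None,fx=5,fy=5,interpolation=cv2.INTER_CUBIC))
    for t,uv in(("lever",proj(c,[*U,.07])[0]),("carton",(0,0)),("scanner",(0,0))):
        T=bot.trace(c,t)
        if t=="lever":
            d=min(T,key=lambda d:np.hypot(*(np.array(d["centre"])-uv)));r,e=fit(c,LEV,d["pixels"],[*U,UA+1.1],.06)
            print(c,"lever",d["centre"],r,e,"psi",r[2]-UA)
        elif T: print(c,t,T[0]["centre"])
cv2.imwrite("pics/end.png",np.hstack(ims)[...,::-1])
E
```

```text
1.11 [0.6 4.  8.2] [ 0.74  0.14 -0.16]
1.12 [0.3 5.3 7.4] [ 0.93  0.12 -0.08]
1.13 [0.8 5.5 8.1] [ 0.91  0.15 -0.04]
1.14 [0.1 6.1 8.4] [ 1.02  0.16 -0.05]
w 0.069936376187289 [ 0.5739  0.0998 -0.453 ]
42.2417 [-0.5267 -0.5944 -0.1078]
top lever [189.9, 141.4] [0.5371 0.1826 0.7398] 0.15845098039215688 psi 1.1348179999686137
top carton [251.2, 108.6]
top scanner [259.4, 163.8]
side lever [212.0, 223.9] [0.537  0.1808 0.7379] 0.14331242583488726 psi 1.1328625002786974
side carton [202.7, 196.4]
side scanner [247.2, 201.0]
```

View pics/end.png

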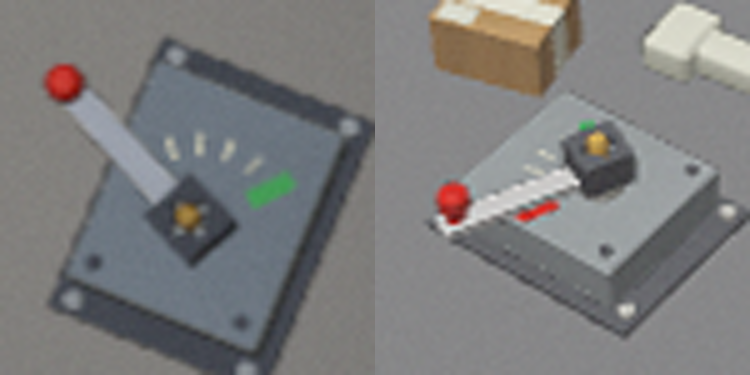

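The end picture shows the lever on the shaft (nose at ~(197,148) px in the top view), its bar covering the red mark and the gripper away. A quick check of the scanner, then hand in.

```bash
python3 - <<'E'
from h import *
for c,u in(("top",(252.6,185.3)),("side",(258.7,206.9))):
    im=bot.read_camera(c);h=cv2.cvtColor(im,cv2.COLOR_RGB2HSV)
    red=((h[...,0]<8)|(h[...,0]>172))&(h[...,1]>150)&(h[...,2]>90)
    k,l,s,ce=cv2.connectedComponentsWithStats(red.astype(np.uint8))
    print(c,u,ce[np.argmin(np.hypot(*(ce-u).T))])
bot.finish_job();print(bot.current_clock())
E
```

```text
top (252.6, 185.3) [252.6552 185.3793]
side (258.7, 206.9) [258.5909 207.1364]
the job is handed in; nothing more can be done
the job is handed in; nothing more can be done
```

The lever is refitted, fully home, swung to the red mark and released. I handed the job in at about 43 s of the 61 s allowed; no verdict is reported.

- **Pick-up:** The first grasp closed on air. The real fingertips sit about 25 mm higher than the reported TCP. I found this by gently touching the bench (about 12 N on the fingers), corrected for it, and the second grasp held.
- **Fitting:** No turning search was needed, because the splines matched at the first angle I tried (-0.68 rad). The hub slid down with no more than about 3 N and met the boss at 0.060 m with about 8 N.
- **Swing:** The lever turned with almost no measured torque. I stopped at a commanded 1.14 rad. The stop itself was not clear by feel: yaw moment stayed at or below 0.16 N m, with only side force and a tilting moment rising past 1.10 rad.
- **Last checks:** Both cameras put the lever at about 1.13 rad on the unit, 1–2 mm from my shaft estimate. That is within camera calibration, though the silhouette fits were rough (about 15% mismatch). After release the force reading was near zero, and the arm stands clear.
- **Carton and scanner:** The scanner's red end is within 0.3 px of where it started in both views. The network centres shifted by up to 5 px on the scanner and 3 px on the carton in the side view. I take that as network noise, since the red end did not move, but the carton had no such second check.

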